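# Snap the massage stick back into the clip rack

## Task

Put the loose massage stick, the bar with a black hexagonal cap at each end, back in the rack: lay it along the one empty pair of spring clips and press it down until it snaps fully home in both clips, about centred end to end. Press it in rather than letting it drop, then let go. Leave the dumbbell handle with the star nuts lying where it is.

Things in the scene. Friction and masses are not known exactly. Their poses are not given: they have to be found in the camera images.
- stick: The loose massage stick: smooth aluminium bar, 22 mm diameter, with a black rubber hexagonal cap (34 mm across flats, 20 mm long) at each end; 180 mm long overall, 140 mm of bare bar between the caps, 0.09 to 0.18 kg. Origin: middle of the bar on its axis, 17 mm above the table as it lies. x runs along the bar; both ends are alike.
- seat (a point): The empty place of the rack: where the middle of the bar must lie, on its axis, 52 mm above the table. x along the seated bar (either way round), y across, z up. Clips sit 45 mm either side along x, each 12 mm long; between them fingers are free down to 35 mm below this point. The jaws' lips, 8 mm above it, leave a 17 mm gap and flare to 41 mm wide, 24 mm above it.
- rail: The fixed rack: plywood board 190 x 290 x 12 mm, origin under its centre, with three places 88 mm apart in its y, bars along its x. Two hold like sticks (fixed); the empty one may be any. A bar laid on the sprung jaws stays some 16 mm too high; pressed down with about 8 N it snaps past the lips on to blocks that stop it at the right height, and stays.
- spin_handle: Look-alike, to be left alone: loose spinlock dumbbell handle, steel bar 25 mm in diameter, 200 mm long, two star nuts 52 mm across 55 mm either side of its middle, ribbed threads outside them. Origin on the table under its middle, x along the bar. It may change places with the stick; a collar ring (50 mm across, 18 mm high) lies between them.
Things that resemble listed ones, but are neither listed nor needed, are in the scene too. What is shaped like the stick but yellow is not meant.

How it is judged (in metres and radians):
On the way:
1. the stick is pressed home in the empty clips by the gripper (touched by the fingers while seated) (horizontal distance between stick and seat below 0.018 m and z of stick in the frame of seat between -0.004 and 0.004 m and contact force between the fingers and stick above 0.5 N), for 0.05 s.
At the end, for the whole second after the job is handed in: The massage stick lies at rest in the empty pair of clips, past the lips of both: its middle within 16 mm of the seat along the bar, 10 mm across it and 4 mm in height, its axis within 10 degrees of the seat's (x of stick in the frame of seat between -0.016 and 0.016 m and y of stick in the frame of seat between -0.01 and 0.01 m and z of stick in the frame of seat between -0.004 and 0.004 m and angle between the x axis of stick and the x axis of seat, either way round below 0.175 rad and linear speed of stick below 0.02 m/s); the robot touches nothing.
It fails at once if the look-alike dumbbell handle is moved by more than 40 mm (distance of spin_handle from where it was at the start of the episode above 0.04 m).
It also fails if it takes over 40 s, if anything falls off the work surface, if the arm or the gripper's body presses on something with over 40 N, if the wrist force passes 120 N, or if a joint passes its speed limit or range.

## Robot

A 6-joint arm with a two-finger parallel gripper is mounted at the origin on the work surface. World frame = base frame: x ahead of the robot, y to its left, z up, the work surface at z = 0. Lengths are in mm, angles in rad, forces in N, time in s.
With the tool pointing down it reaches from about 275 to 750 mm from the base axis. Payload 10.2 kg.
Tool frame: the origin (TCP) lies midway between the tips of the shut fingers; the grasp point (between the pads) lies 19 mm behind it; z points along the fingers, y is the line along which they close (so a half turn about z gives the same grasp; the last joint's range is limited). The gripper opens to 85 mm and grips with 20 to 120 N. Pads are 22 mm wide; open, the fingers measure 114 mm over their backs; the gripper's body (76 mm by 85 mm) begins 54 mm behind the grasp point. The pads swing forward as they close: fully open they stand 13 mm farther back than shut.
Start: joints at [1.032, 0.313, 1.498, -0, 1.331, -0.223], TCP at [163.066, 499.04, 231.294] pointing down, gripper open.
Joint ranges: [-2.94, 2.94], [-0.97, 2.17], [0.19, 2.56], [-1.23, 4.37], [0.02, 3.11], [-2.88, 2.88]. Speed limits (rad/s): [2.39, 2.39, 3.01, 3.14, 3.14, 3.14].

## Interface

Orientations are given as a unit quaternion [w, x, y, z].
In Python, from rig import ctrl gives the robot as it stands.
- The arm moves only by the tool send_rows, never from a script. Its argument "targets" is a list of rows, each a list of 7 numbers: the closure, from -1 (fully open) to 1 (shut), so that 0 is half open, then the shift along the tool's x, y, z in m, then the turn, a rotation vector about the tool's x, y, z in rad. In form: [[claw, dx, dy, dz, ax, ay, az], ...]. A call has exactly 10 rows; each row shifts and turns the commanded pose from where the row before left it, along the tool's axes as they then stand; what a row does not reach is not made up. A row lasts 1/8 s, in which the tool goes at most 62.5 mm and 10.7 degrees, less where a joint would pass 70% of its speed; a pose out of reach is approached as far as the arm can. A call with a gripper value outside its range is refused whole. The fingers move at their own pace and stop on an object; "squeeze" is the grip in N (left out, the last holds). Time passes only in rows, so rows that do not move let the fingers close, or fill a call up. It gives the time, the measured TCP pose, the force, the opening and the grip force at its end, in the units of the state.
- ctrl.sense(): the state, without advancing time (a new reading comes with each control period).
- ctrl.capture(name): name is "scene" or "top" or "wrist"; returns a dict with "img" (384x512x3 uint8, red, green, blue), "camera_matrix" (3x3 intrinsics, pixels), "R" (3x3) and "t" (3): a world point X has camera coordinates R X + t. Camera axes: x right, y down, z forward; pixel columns grow to the right and rows downward; lengths in mm; the calibration is good to about 2 mm. A picture is of the moment at which its call begins. There is no depth.
- ctrl.finish_job(): hands the job in; it is judged then, once.
Trained networks look in a picture, given as the dict that the camera call returned (one of the last four; its "shot" number tells which), for a name from the list of things; names that differ only in an ending like _2 or _b are one class to them, and where a whole thing is asked for, a point or a joint stands for the part that bears it (a point fixed in the world has none). Each returns a list of dicts, best first, with "score" (0 to 1); they miss things now and then, are a little off and sometimes report something else, mostly with a low value. They report only what shows in the picture. A call takes as long as a camera call. They do not tell look-alikes from the thing itself.
- ctrl.boxes_of(query, picture): "extent" ([left, top, width, height] in pixels, round what is visible of it).
- ctrl.landmark_of(query, picture): "point" ([column, row] in pixels: a listed point, or the origin of a listed thing).
The state is a dict: "time_s": time; "joints": joint angles; "dq": joint speeds; "tau": joint torques, N m; "eef_pos": TCP position; "ee_rot": TCP orientation; "force": force on the tool from outside, world axes, zero at the start; "wrist_torque": the same for the moment, N m; "grip_width": opening from 0.0 (shut) to 1.0 (fully open); "grip_force": force on a finger pad.
Only numpy, scipy, OpenCV 4.12 (cv2) and the standard library are available. Lean on these libraries where they do the work, as an engineer would, in place of code of your own. Each camera call takes 0.05 s, during which the arm holds its last target. There are 200 camera calls.

## Working session

There is one attempt and no reset: what is moved stays moved. The work goes in short steps, Python scripts to look and compute and a tool call to move; the robot and the scene stay as the last step left them, time stands still between calls to the robot, and variables do not carry over. Pictures are saved under pics/ and viewed, at most 10 in all, crops included, and the job is handed in when it is done.

Besides the shell and the picture viewer there is one more tool, called after "Request:" as name(argument=value, ...), one argument or row to a line, values as JSON. send_rows: Moves the arm, as the interface text tells. Its arguments: {"type":"object","properties":{"targets":{"type":"array"},"squeeze":{"type":"number"}},"required":["targets"]}

```bash
mkdir -p pics; cat > h.py <<'E'
import numpy as np, cv2
from rig import ctrl
def ray(p,px,z):
    K,R,t=map(np.array,(p["camera_matrix"],p["R"],p["t"]))
    t=t.ravel(); d=R.T@np.linalg.solve(K,[px[0],px[1],1.]); c=-R.T@t
    return c+d*(z-c[2])/d[2]
def proj(p,X):
    q=np.array(p["R"])@np.array(X)+np.array(p["t"]).ravel(); q=np.array(p["camera_matrix"])@q
    return q[:2]/q[2]
def save(p,n,crop=None,s=1):
    im=cv2.cvtColor(p["img"],cv2.COLOR_RGB2BGR)
    if crop: x,y,w,h=crop; im=im[y:y+h,x:x+w]
    cv2.imwrite("pics/"+n,cv2.resize(im,None,fx=s,fy=s,interpolation=cv2.INTER_CUBIC))
E
python3 - <<'E'
from h import *
ims=[]
for n in("top","scene"):
    p=ctrl.capture(n); ims.append(p["img"])
    for q,z in(("stick",17),("seat",52),("rail",0),("spin_handle",0)):
        for d in ctrl.landmark_of(q,p)[:4]: print(n,q,round(d["score"],2),np.round(d["point"]),np.round(ray(p,d["point"],z)))
    for d in ctrl.boxes_of("stick",p)[:5]: print("box",round(d["score"],2),np.round(d["extent"]))
    save(p,n+"0.png",s=1.5)
print(ctrl.sense())
E
```

```text
top stick 0.76 [374. 249.] [ 252. -324.   17.]
top stick 0.75 [224. 166.] [502. 101.  17.]
top seat 0.89 [346. 142.] [ 555. -253.   52.]
top rail 0.91 [310. 152.] [ 543. -158.    0.]
top spin_handle 0.59 [148. 160.] [526. 323.   0.]
box 0.94 [346. 222.  52.  56.]
box 0.67 [214. 134.  17.  66.]
scene stick 0.87 [216. 160.] [ 237. -314.   17.]
scene stick 0.67 [272. 252.] [495. 100.  17.]
scene seat 0.6 [147. 195.] [ 548. -260.   52.]
scene rail 0.94 [179. 227.] [ 544. -153.    0.]
scene spin_handle 0.58 [352. 308.] [517. 321.   0.]
box 0.76 [241. 230.  60.  51.]
box 0.74 [205. 145.  16.  35.]
{'time_s': 0.6, 'joints': array([ 1.03158071e+00,  3.12873744e-01,  1.49768558e+00, -1.21761152e-05,
        1.33102038e+00, -2.23407238e-01]), 'dq': array([ 5.36143104e-04, -1.88686137e-05, -1.97916927e-04, -6.01617837e-04,
        8.65377141e-05, -5.94887316e-04]), 'tau': array([-9.43700907e-04, -4.12026572e+01, -2.59830987e+01, -1.57015884e-04,
        4.44365833e-04,  1.63684814e-05]), 'eef_pos': array([163.07775475, 499.03474663, 231.31305317]), 'ee_rot': array([7.89847396e-06, 1.57247389e-01, 9.87559243e-01, 3.80850633e-06]), 'force': array([0.76223927, 0.21734193, 0.4327608 ]), 'wrist_torque': array([-0.00346398, -0.02806692, -0.03002287]), 'grip_force': 0.0, 'grip_width': 0.9985906762014992}
```

View pics/top0.png

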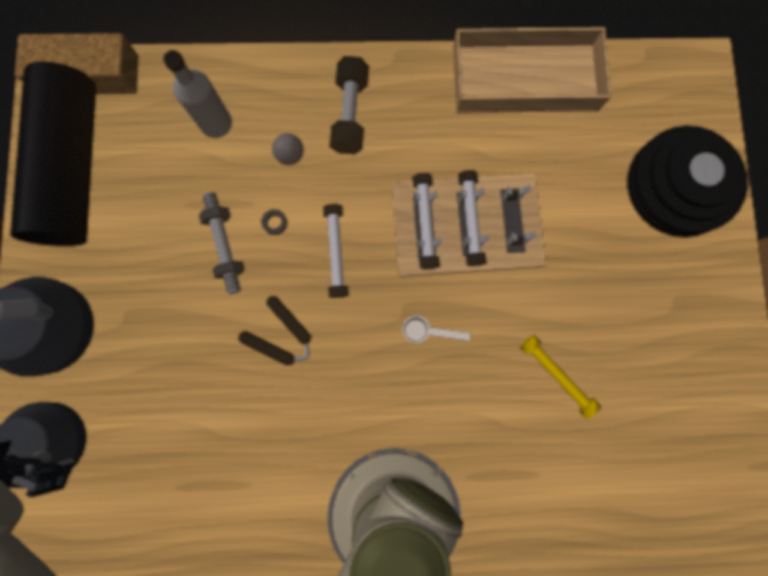

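View pics/scene0.png

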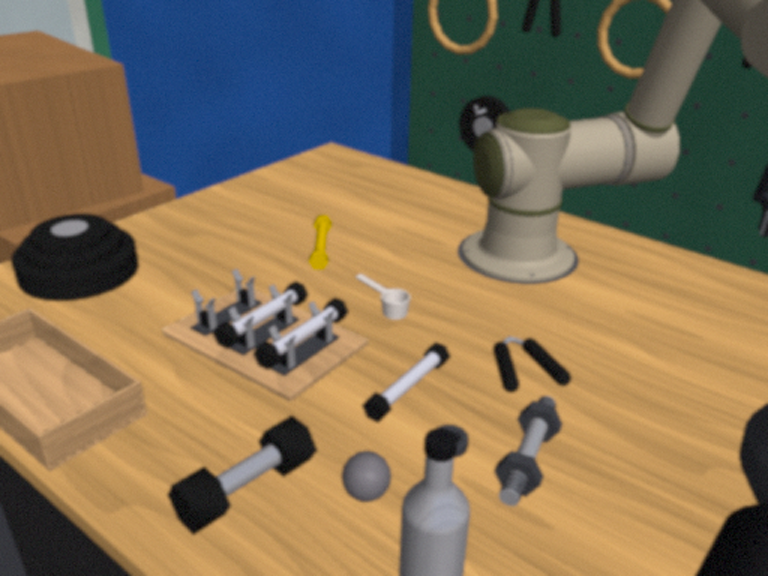

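The loose bars, in 1.5x top-picture pixels:
- (336,250): silver bar with black caps.
- (222,243): handle with star nuts, the look-alike.
- (560,376): yellow, so not meant.
- (349,105): dumbbell.
- (425,220) and (471,218): sticks fixed in the rack.

The stick is the one at (336,250), because it is the only loose silver bar with caps. The empty clips are at (514,218). I'll confirm the stick with a crop and measure it.

```bash
cat >> h.py <<'E'
from scipy.spatial.transform import Rotation as Ro
def rel(target,yaw_x=None):
    s=ctrl.sense(); w,x,y,z=s["ee_rot"]; R=Ro.from_quat([x,y,z,w]).as_matrix()
    print("t",round(s["time_s"],2),"tcp",np.round(s["eef_pos"],1),"toolx",np.round(R[:,0],3),"toolz",np.round(R[:,2],3),"F",np.round(s["force"],1),"w",round(s["grip_width"],3),"gf",round(s["grip_force"],1))
    print("shift mm tool",np.round(R.T@(np.array(target)-s["eef_pos"]),1))
    if yaw_x is not None:
        a=np.array([*yaw_x,0.])@R; print("turn z",round((np.arctan2(a[1],a[0])+np.pi/2)%np.pi-np.pi/2,3))
def dirn(a,b): d=(np.array(a)-b)[:2]; return d/np.linalg.norm(d)
E
python3 - <<'E'
from h import *
p=ctrl.capture("top")
save(p,"crop1.png",(195,105,180,110),4)
a,b=ray(p,(222.2,141),17),ray(p,(225.3,194),17); print(a,b,np.linalg.norm(a-b),dirn(a,b))
m=(a+b)/2
c,d=ray(p,(283,117),52),ray(p,(286,178),52); print("fixed",c,d,dirn(c,d))
c,d=ray(p,(313,117),52),ray(p,(317,174),52); print("fixed",c,d,dirn(c,d),(c+d)/2)
rel([m[0],m[1],180],dirn(a,b))
w=ctrl.capture("wrist"); print("wristcam",-np.array(w["R"]).T@np.array(w["t"]).ravel())
E
```

```text
[575.89267403 104.0528108   17.        ] [418.27029605  96.71747811  17.        ] 157.79296925856605 [0.99891889 0.04648707]
fixed [633.49154917 -74.31523043  52.        ] [454.62530198 -76.27776849  52.        ] [0.99993981 0.01097144]
fixed [ 631.95920709 -161.1273762    52.        ] [ 464.1274076  -164.17579813   52.        ] [0.99983508 0.01816056] [ 548.04330735 -162.65158716   52.        ]
t 0.65 tcp [163.1 499.  231.3] toolx [-0.951  0.311 -0.   ] toolz [ 0.  0. -1.] F [0.1 0.2 0.7] w 0.997 gf 0.0
shift mm tool [-441.3 -275.2   51.3]
turn z -0.362
wristcam [ 84.18672231 524.44554068 374.35444946]
```

View pics/crop1.png

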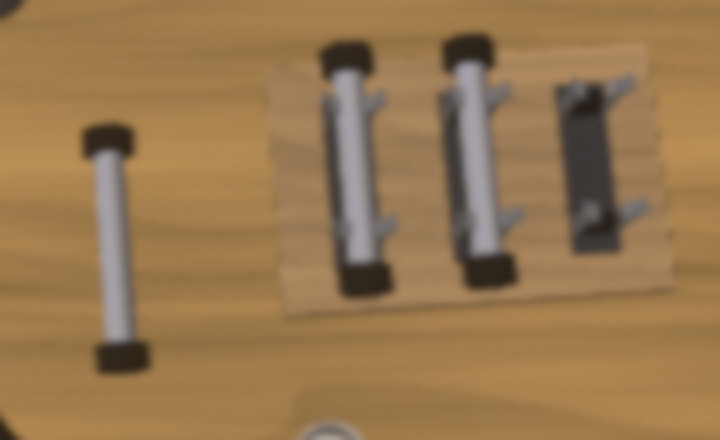

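The crop shows the black-capped bar loose at (115,250) and the empty clips at (600,160), next to the two filled places. Moving above the stick.

Request:
send_rows(
  targets=[
    [-1,-0.044,-0.0275,0.003,0,0,0],
    [-1,-0.044,-0.0275,0.003,0,0,0],
    [-1,-0.044,-0.0275,0.003,0,0,0],
    [-1,-0.044,-0.0275,0.003,0,0,0],
    [-1,-0.044,-0.0275,0.003,0,0,0],
    [-1,-0.044,-0.0275,0.003,0,0,0],
    [-1,-0.044,-0.0275,0.003,0,0,0],
    [-1,-0.044,-0.0275,0.003,0,0,0],
    [-1,-0.044,-0.0275,0.003,0,0,0],
    [-1,-0.044,-0.0275,0.003,0,0,0],
  ],
  squeeze=40,
)

```text
time_s: 1.95
eef_pos: [496.9, 99.5, 201.3]
ee_rot: [0.0, 0.157, 0.988, 0.0]
force: [0.4, -0.2, -0.2]
grip_width: 1.0
grip_force: 0.0
```

Request:
send_rows(
  targets=[
    [-1,0,0,0,0,0,-0.12],
    [-1,0,0,0,0,0,-0.12],
    [-1,0,0,0,0,0,-0.12],
    [-1,0,0,0,0,0,0],
    [-1,0,0,0,0,0,0],
    [-1,0,0,0,0,0,0],
    [-1,0,0,0,0,0,0],
    [-1,0,0,0,0,0,0],
    [-1,0,0,0,0,0,0],
    [-1,0,0,0,0,0,0],
  ],
)

```text
time_s: 3.2
eef_pos: [495.9, 101.0, 201.3]
ee_rot: [0.0, -0.022, 1.0, -0.0]
force: [0.9, -1.1, -0.5]
grip_width: 1.0
grip_force: 0.0
```

```bash
python3 - <<'E'
from h import *
p=ctrl.capture("wrist"); save(p,"w1.png",s=1.5)
rel([497,100.4,180],[.9989,.0465])
for d in ctrl.landmark_of("stick",p)[:3]: print(round(d["score"],2),np.round(d["point"]),np.round(ray(p,d["point"],17),1))
for d in ctrl.boxes_of("stick",p)[:3]: print(round(d["score"],2),np.round(d["extent"]))
print(proj(p,[497,100.4,17]))
E
```

```text
t 3.25 tcp [495.9 101.  201.3] toolx [-0.999 -0.044 -0.   ] toolz [ 0. -0. -1.] F [ 0.5  0.2 -0.6] w 1.002 gf 0.0
shift mm tool [-1.1 -0.6 21.3]
turn z -0.002
0.91 [252. 166.] [496.3 100.8  17. ]
0.65 [233.  76.  41. 176.]
[251.70796534 166.25842473]
```

View pics/w1.png

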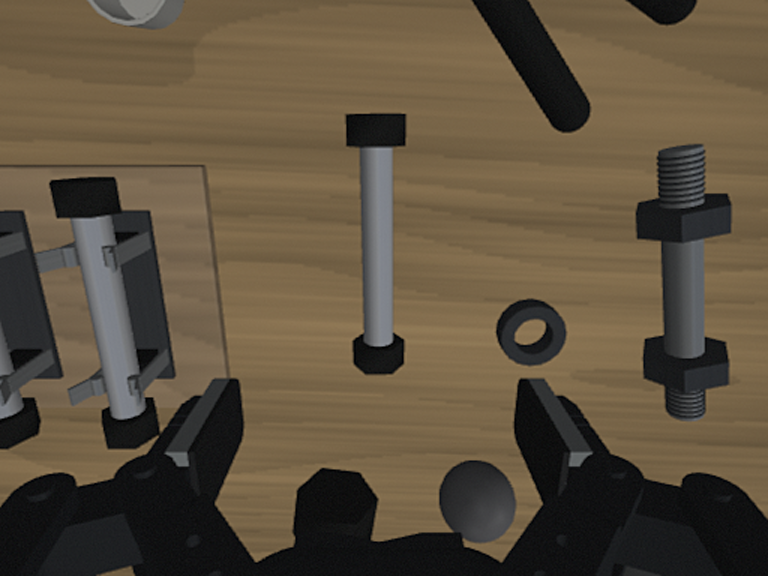

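The wrist view shows the stick at (376,245), centred between the fingers, and the network agrees at (496,101). The handle is well clear. Descending, then closing.

Request:
send_rows(
  targets=[
    [-1,0,0,0.03,0,0,0],
    [-1,0,0,0.03,0,0,0],
    [-1,0,0,0.03,0,0,0],
    [-1,0,0,0.03,0,0,0],
    [-1,0,0,0.03,0,0,0],
    [-1,0,0,0.025,0,0,0],
    [-1,0,0,0.01,0,0,0],
    [-1,0,0,0.008,0,0,0],
    [-1,0,0,0.004,0,0,0],
    [-1,0,0,0,0,0,0],
  ],
  squeeze=80,
)

```text
time_s: 4.6
eef_pos: [496.1, 101.0, 4.6]
ee_rot: [0.0, -0.022, 1.0, -0.0]
force: [-0.7, -0.4, -1.3]
grip_width: 0.999
grip_force: 0.0
```

Request:
send_rows(
  targets=[
    [1,0,0,0,0,0,0],
    [1,0,0,0,0,0,0],
    [1,0,0,0,0,0,0],
    [1,0,0,0,0,0,0],
    [1,0,0,0,0,0,0],
    [1,0,0,0,0,0,0],
    [1,0,0,0,0,0,0],
    [1,0,0,0,0,0,0],
    [1,0,0,0,0,0,0],
    [1,0,0,0,0,0,0],
  ],
)

```text
time_s: 5.85
eef_pos: [496.0, 101.0, 4.7]
ee_rot: [0.0, -0.022, 1.0, -0.0]
force: [-1.6, -0.6, 5.8]
grip_width: 0.225
grip_force: 78.1
```

Request:
send_rows(
  targets=[
    [1,0,0,-0.02,0,0,0],
    [1,0,0,-0.04,0,0,0],
    [1,0,0,-0.045,0,0,0],
    [1,0,0,-0.045,0,0,0],
    [1,0,0,-0.045,0,0,0],
    [1,0,0,0,0,0,0],
    [1,-0.011,-0.03,0,0,0,0],
    [1,-0.011,-0.03,0,0,0,0],
    [1,-0.011,-0.03,0,0,0,0],
    [1,-0.011,-0.03,0,0,0,0],
  ],
)

```text
time_s: 7.1
eef_pos: [544.9, -17.8, 197.6]
ee_rot: [-0.001, -0.022, 1.0, 0.0]
force: [0.4, -0.5, -0.7]
grip_width: 0.229
grip_force: 78.5
```

Request:
send_rows(
  targets=[
    [1,0,-0.03,0,0,0,0],
    [1,0,-0.03,0,0,0,0],
    [1,0,-0.03,0,0,0,0],
    [1,0,-0.03,0,0,0,0],
    [1,0,-0.028,0,0,0,0],
    [1,0,0,0,0,0,0],
    [1,0,0,0,0,0,0],
    [1,0,0,0,0,0,0],
    [1,0,0,0,0,0,0],
    [1,0,0,0,0,0,0],
  ],
)

```text
time_s: 8.35
eef_pos: [551.7, -164.5, 199.3]
ee_rot: [0.0, -0.022, 1.0, -0.0]
force: [-0.4, -0.4, -1.0]
grip_width: 0.228
grip_force: 78.5
```

```bash
python3 - <<'E'
from h import *
p=ctrl.capture("wrist"); save(p,"w2.png",s=1.5)
rel([555,-253,200],[.9999,.0145])
for q,z in(("stick",190),("seat",52),("rail",0)):
  for d in ctrl.landmark_of(q,p)[:3]: print(q,round(d["score"],2),np.round(d["point"]),np.round(ray(p,d["point"],z),1))
E
```

```text
t 8.4 tcp [ 551.7 -164.6  199.3] toolx [-0.999 -0.045 -0.   ] toolz [ 0. -0. -1.] F [-0.1 -0.  -0.7] w 0.23 gf 78.5
shift mm tool [  0.7 -88.5  -0.7]
turn z 0.03
stick 0.96 [253. 266.] [ 564.1 -163.6  190. ]
stick 0.42 [162. 172.] [ 512.6 -211.4  190. ]
seat 0.93 [161. 173.] [ 553.5 -251.2   52. ]
```

View pics/w2.png

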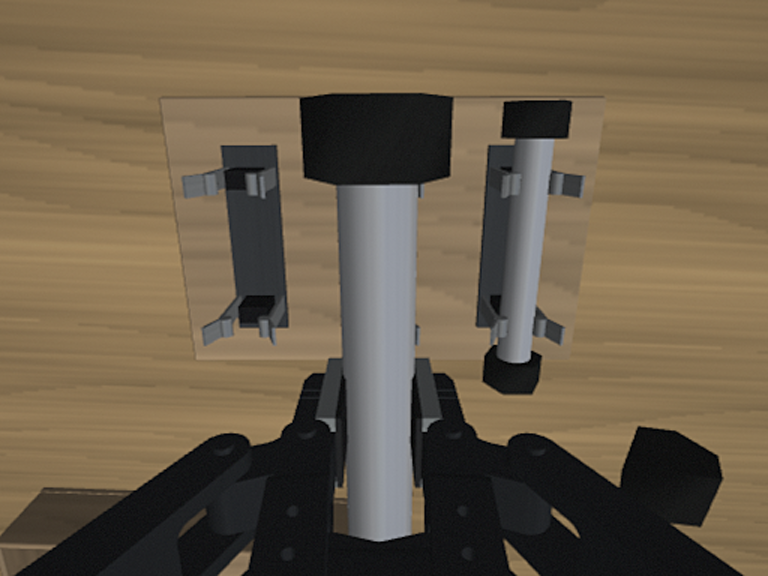

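```bash
python3 - <<'E'
from h import *
p=ctrl.capture("wrist")
f=lambda u,v,z: ray(p,(u/1.5,v/1.5),z)
a,b=f(229,183,76),f(243,334,76); print("clips",a,b,np.linalg.norm(a-b),(a+b)/2,dirn(b,a))
a,b=f(536,138,52),f(515,360,52); print("fixed stick bar ends",a,b,np.linalg.norm(a-b),(a+b)/2,dirn(b,a))
for q in [(161,97),(604,97),(572,358),(195,360)]: print("board",f(*q,12))
print("held cap edge",f(377,185,223), "landmark",ray(p,(253,266),212))
for d in ctrl.landmark_of("seat",p)[:1]: print(ray(p,d["point"],52))
E
```

```text
clips [ 503.25715544 -249.16935233   76.        ] [ 593.94693535 -245.7027997    76.        ] 90.75600898664955 [ 548.6020454  -247.43607602   76.        ] [0.99927025 0.0381964 ]
fixed stick bar ends [472.59998669 -76.56125193  52.        ] [616.39170869 -69.1592345   52.        ] 143.98211409243294 [544.49584769 -72.86024321  52.        ] [0.99867767 0.05140928]
board [ 458.68705207 -309.28694553   12.        ]
board [446.05243337 -23.87298234  12.        ]
board [633.0620822  -11.80200508  12.        ]
board [ 647.67147237 -302.27030123   12.        ]
held cap edge [ 483.12661018 -168.27919225  223.        ] landmark [ 550.54159315 -164.5850666   212.        ]
[ 553.7807429  -248.75259488   52.        ]
```

Board edges, the fixed stick and the clips agree: the seat is at about (552,-249), yaw 0.047, which already matches the tool. Moving over it and down to just above the jaws.

Request:
send_rows(
  targets=[
    [1,0.001,-0.022,0,0,0,0],
    [1,0.001,-0.022,0,0,0,0],
    [1,0.001,-0.022,0,0,0,0],
    [1,0,-0.0185,0,0,0,0],
    [1,0,0,0.03,0,0,0],
    [1,0,0,0.03,0,0,0],
    [1,0,0,0.03,0,0,0],
    [1,0,0,0.02,0,0,0],
    [1,0,0,0.01,0,0,0],
    [1,0,0,0,0,0,0],
  ],
)

```text
time_s: 9.9
eef_pos: [552.4, -249.7, 79.1]
ee_rot: [-0.0, -0.022, 1.0, 0.0]
force: [0.1, -0.1, -0.2]
grip_width: 0.229
grip_force: 78.5
```

```bash
python3 - <<'E'
from h import *
rel([552,-249.3,40],[.9989,.047])
p=ctrl.capture("wrist"); save(p,"w3.png",s=1.5)
E
```

```text
t 9.9 tcp [ 552.4 -249.7   79.1] toolx [-0.999 -0.044  0.   ] toolz [-0.  0. -1.] F [ 0.1 -0.1 -0.2] w 0.229 gf 78.5
shift mm tool [ 0.3  0.4 39.1]
turn z -0.003
```

View pics/w3.png

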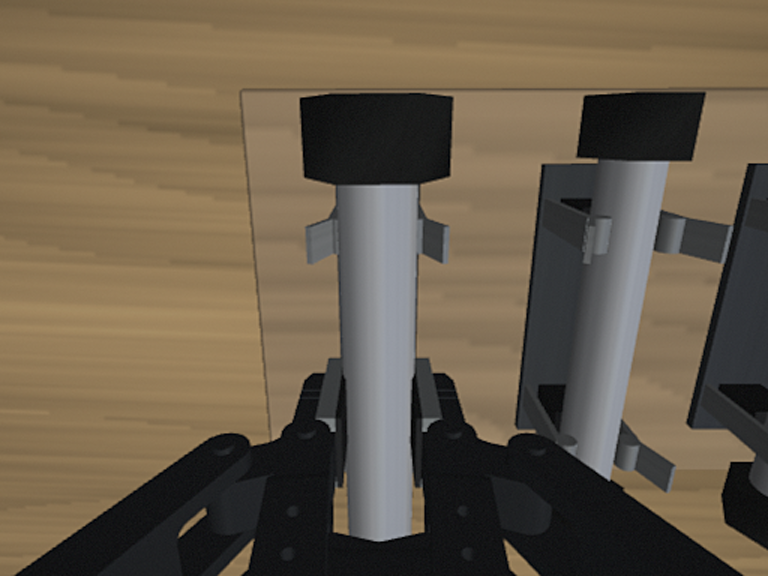

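The wrist view shows the near clip's flared lips at columns 307 and 449, with the bar centred between them at 378. Pressing down.

Request:
send_rows(
  targets=[
    [1,0,0,0.008,0,0,0],
    [1,0,0,0.006,0,0,0],
    [1,0,0,0.005,0,0,0],
    [1,0,0,0.004,0,0,0],
    [1,0,0,0.004,0,0,0],
    [1,0,0,0.003,0,0,0],
    [1,0,0,0.003,0,0,0],
    [1,0,0,0.003,0,0,0],
    [1,0,0,0.002,0,0,0],
    [1,0,0,0,0,0,0],
  ],
)

```text
time_s: 11.2
eef_pos: [552.1, -249.5, 40.5]
ee_rot: [-0.0, -0.022, 1.0, 0.0]
force: [0.5, -4.3, -7.3]
grip_width: 0.231
grip_force: 78.3
```

Request:
send_rows(
  targets=[
    [1,0,0,0.001,0,0,0],
    [1,0,0,0.001,0,0,0],
    [1,0,0,0,0,0,0],
    [1,0,0,0,0,0,0],
    [1,0,0,0,0,0,0],
    [1,0,0,0,0,0,0],
    [1,0,0,0,0,0,0],
    [1,0,0,0,0,0,0],
    [1,0,0,0,0,0,0],
    [1,0,0,0,0,0,0],
  ],
)

```text
time_s: 12.45
eef_pos: [552.5, -249.7, 39.7]
ee_rot: [0.0, -0.022, 1.0, -0.0]
force: [-1.7, -4.5, 0.5]
grip_width: 0.23
grip_force: 78.9
```

Request:
send_rows(
  targets=[
    [1,0,0,0.001,0,0,0],
    [1,0,0,0.0005,0,0,0],
    [1,0,0,0,0,0,0],
    [1,0,0,0,0,0,0],
    [1,0,0,0,0,0,0],
    [1,0,0,0,0,0,0],
    [1,0,0,0,0,0,0],
    [1,0,0,0,0,0,0],
    [1,0,0,0,0,0,0],
    [1,0,0,0,0,0,0],
  ],
)

```text
time_s: 13.7
eef_pos: [552.5, -249.7, 39.5]
ee_rot: [0.0, -0.022, 1.0, -0.001]
force: [-7.3, -2.1, 11.4]
grip_width: 0.226
grip_force: 80.1
```

It is on the stop blocks: 11 N upward and no further travel. Releasing to a partial opening, then lifting.

Request:
send_rows(
  targets=[
    [-0.3,0,0,0,0,0,0],
    [-0.3,0,0,0,0,0,0],
    [-0.3,0,0,0,0,0,0],
    [-0.3,0,0,0,0,0,0],
    [-0.3,0,0,-0.01,0,0,0],
    [-0.3,0,0,-0.03,0,0,0],
    [-0.3,0,0,-0.04,0,0,0],
    [-0.3,0,0,-0.04,0,0,0],
    [-0.3,0,0,-0.04,0,0,0],
    [-0.3,0,0,0,0,0,0],
  ],
)

```text
time_s: 14.95
eef_pos: [553.5, -250.0, 201.8]
ee_rot: [0.003, -0.022, 1.0, -0.002]
force: [-0.3, -0.1, -0.1]
grip_width: 0.653
grip_force: 0.0
```

```bash
python3 - <<'E'
from h import *
rel([552,-249.3,200])
p=ctrl.capture("wrist"); save(p,"w4.png",s=1.5)
for d in ctrl.landmark_of("stick",p)[:3]: print(round(d["score"],2),np.round(d["point"]),np.round(ray(p,d["point"],52),1))
E
```

```text
t 14.95 tcp [ 553.5 -250.   201.8] toolx [-0.999 -0.044 -0.006] toolz [ 0.006 -0.004 -1.   ] F [-0.3 -0.1 -0.1] w 0.653 gf 0.0
shift mm tool [1.4 0.8 1.8]
0.61 [252. 172.] [ 552.5 -250.5   52. ]
```

View pics/w4.png

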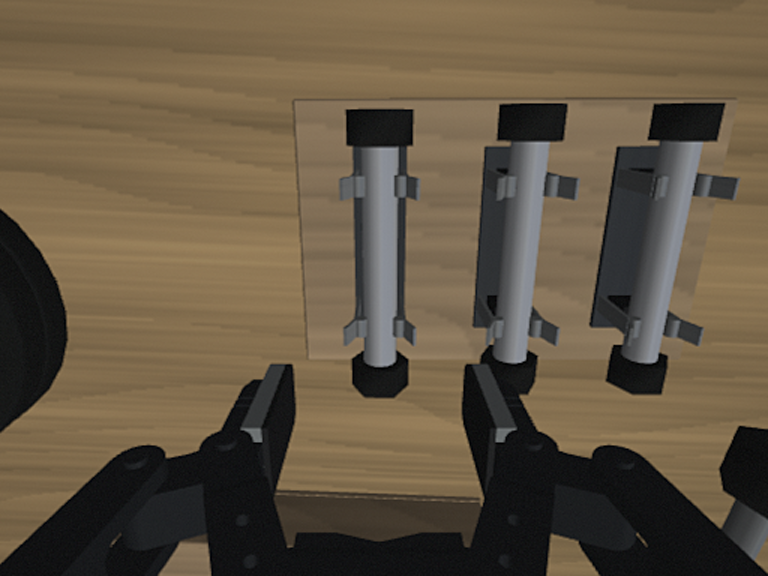

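The stick at (380,250) sits under the lips of both clips, level with its neighbours and within a few mm end to end. Handing in.

```bash
python3 -c "
from rig import ctrl
print(ctrl.finish_job())"
```

```text
the job is handed in; nothing more can be done
None
```

I pressed the massage stick home in the empty pair of clips, let go and handed the job in at about 15 s; the last picture shows it under the lips of both clips, a few mm off centre end to end, and I never touched the dumbbell handle (no verdict was returned).

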